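Sort salvaged components into their trays

TASK

Put away the four salvaged electronic parts that lie on the mat, each down in the pocket of its own tray: the black power brick in the oblong pocket, the finned heat sink in the square pocket, the ring-shaped coil in the round pocket of the square-sided tray, and the capacitor, standing upright with its wires up, in the pocket of the round tray. Set each one flat on its pocket floor, and leave the screwdriver and the roll of tape where they are.

Things in the scene. Friction and masses are not known exactly. Their poses are not given: they have to be found in the camera images.
- power_brick_center (a point): Small black switching power supply, a plain box 42 x 74 x 29 mm lying flat, loose, on the blue mat (2 mm thick) on the right half of the bench; about 0.12 kg. Grasp across the 42 mm width. Listed point: centre of the box, half-way up; z is up. x runs across the 42 mm, y along the 74 mm.
- heat_sink_center (a point): Small whitish finned metal heat sink, a block 26 x 32 x 14 mm, fins up, loose on the mat; about 0.03 kg. Grasp across the 26 mm (its x axis), fingers close to the mat. Listed point: centre of the block, half-way up; z is up. y runs along the 32 mm.
- coil_center (a point): Ring-shaped wound inductor (copper wire on a yellow core), about 24 mm across over the wire and 11 mm high (the fingers meet it at about 20 mm across, from 1 to 9 mm up), lying flat, loose on the mat; 0.02 kg. Grasp across the ring in any direction, fingers close to the mat. Listed point: centre of the ring, half-way up; z is up.
- can_capacitor_center (a point): Dark blue electrolytic capacitor, an upright round can 16 mm across and 26 mm high with two thin wire leads standing 17 mm above it (43 mm in all), loose on the mat; 0.015 kg, easily tipped. Grasp across the can in any direction. Listed point: centre of the can (13 mm above its underside), half-way up; z is up.
- tray_oblong_pocket (a point): Middle of the floor of the oblong pocket in the largest tray: a fixed grey rectangular tray 80 x 112 mm, 11 mm high, with a dark-floored pocket 60 x 92 mm, 5 mm deep (floor 6 mm above the tray's underside). x across the 60 mm, y along the 92 mm, z up. All trays stand on the left half of the bench.
- tray_square_pocket (a point): Middle of the floor of the square pocket of a fixed grey square tray 74 x 74 mm, 10 mm high; dark-floored pocket 46 x 46 mm, 4 mm deep (floor 6 mm above the tray's underside). x and y along its sides, z up.
- tray_round_pocket (a point): Middle of the floor of the round pocket of a fixed grey square tray 74 x 74 mm, 9 mm high; dark-floored round pocket 44 mm across, 3 mm deep (floor 6 mm above the tray's underside). z up.
- tray_puck_pocket (a point): Middle of the floor of the round pocket of a fixed grey round tray (a puck) 68 mm across, 11 mm high; dark-floored round pocket 36 mm across, 5 mm deep (floor 6 mm above the tray's underside). z up. Between mat and trays stands the fixed black bench supply, 165 mm high, front about 0.48 m ahead; beyond the trays, from 0.67 m ahead, the lamp's arm, up to 240 mm high.
- driver_center (a point): Bystander: loose precision screwdriver, 146 mm long along its y axis and 12 mm thick, lying beyond the parts on the mat. Centre of the tool, half-way up. Stays where it is.
- tape_center (a point): Bystander: loose roll of amber tape, 61 mm across, 12 mm high, lying flat to the left of the trays. Centre of the roll, half-way up. Stays where it is.
Mind the look-alikes: they are no part of the job. There is more than one size of the part that bears heat_sink_center; the job needs the smaller.

How it is judged:
By the outcome, as a careful person would: the job done as asked, in the order asked, and still so for the second after the job is handed in, with the robot touching nothing.
It also fails if it takes over 128 s, if anything falls off the work surface, if the arm or the gripper's body presses on something with over 40 N, if the wrist force passes 120 N, or if a joint passes its speed limit or range.

ROBOT

A 6-joint arm with a two-finger parallel gripper is mounted at the origin on a cart in front of the work surface, level with it; the furniture and walls round the work are solid. World frame = base frame: x ahead of the robot, y to its left, z up, the work surface at z = 0. Lengths are in m, angles in rad, forces in N, time in s.
With the tool pointing down it reaches from about 0.275 to 0.725 m from the base axis. Payload 15.9 kg.
Tool frame: the origin (TCP) lies midway between the tips of the shut fingers; the grasp point (between the pads) lies 19 mm behind it; z points along the fingers, y is the line along which they close (so a half turn about z gives the same grasp; the last joint's range is limited). The gripper opens to 85 mm and grips with 20 to 120 N. Pads are 22 mm wide; open, the fingers measure 114 mm over their backs; the gripper's body (76 mm by 85 mm) begins 54 mm behind the grasp point. The pads swing forward as they close: fully open they stand 13 mm farther back than shut.
Start: joints at [-1.102, 0.213, -0.034, 1.323, 0, 1.571], TCP at [0.226, -0.446, 0.231] pointing down, gripper open.
Joint ranges: [-2.98, 2.98], [-0.74, 1.72], [-1.14, 1.35], [-2.1, 2.04], [-1.57, 1.44], [-3.14, 3.14]. Speed limits (rad/s): [1.89, 1.89, 2.39, 2.57, 3.14, 3.14].

INTERFACE

Orientations are given as a 3x3 rotation matrix whose columns are the frame's x, y, z axes.
In Python, from workcell import read_state, cams, manip gives the robot as it stands.
- The arm moves only by the tool drive_tool, never from a script. Its argument "rows" is a list of rows, each a list of 5 numbers: the gripper's target within -1 to 1 (shut at 1, half-way at 0, fully open at -1), then the shift along the tool's x, y, z in cm, then the turn about the tool's z in degrees. A call has 1 to 12 rows; each row shifts and turns the commanded pose from where the row before left it, along the tool's axes as they then stand; what a row does not reach is not made up. A row lasts 1/12 s, in which the tool goes at most 41.7 mm and 7.16 degrees, less where a joint would pass 70% of its speed; a pose out of reach is approached as far as the arm can. A call is refused whole if a number of a shift passes 4.17 or a number of a turn 7.16, either way. A call with a gripper value outside its range is refused whole. The fingers move at their own pace and stop on an object; the grip force is fixed at half the most. Time passes only in rows, so rows that do not move let the fingers close. It gives the time, the measured TCP pose, the force, the opening and the grip force at its end, in the units of the state.
- read_state(): the state, without advancing time (a new reading comes with each control period).
- cams.snapshot(name): name is "scene" or "side" or "wrist"; returns the picture (400x640x3 uint8, red, green, blue); there is no depth.
- cams.camera_params(name): a dict with "fx", "fy", "cx", "cy" (pixels), "extrinsics" (4x4, takes a point from world to camera coordinates); the wrist camera has in their place "T_tool_cam" (4x4, takes a point from camera to tool coordinates, whose origin is the TCP and whose axes are the flange's). Camera axes: x right, y up, looking along -z (the intrinsics and any distortion apply to the point x, -y, -z); pixel columns grow to the right and rows downward; lengths in m; the calibration is good to about 2 mm. A picture is of the moment at which its call begins: read the wrist's pose just before it. camera_params takes no time and is no camera call.
- manip.finish_job(): hands the job in; it is judged then, once.
The state is a dict: "time": time; "joints": joint angles; "joint_vel": joint speeds; "tau": joint torques, N m; "tool_pos": TCP position; "tcp_rot": TCP orientation; "wrist_force": force on the tool from outside, world axes, zero at the start; "ft_torque": the same for the moment, N m; "width": opening from 0.0 (shut) to 1.0 (fully open); "grip_force": force on a finger pad.
Only numpy, scipy, OpenCV 4.12 (cv2) and the standard library are available. Lean on these libraries where they do the work, as an engineer would, in place of code of your own. Each camera call takes 0.05 s, during which the arm holds its last target. There are 200 camera calls.

## Working session

There is one attempt and no reset: what is moved stays moved. The work goes in short steps, Python scripts to look and compute and a tool call to move; the robot and the scene stay as the last step left them, time stands still between calls to the robot, and variables do not carry over. Pictures are saved under pics/ and viewed, at most 18 in all, crops included, and the job is handed in when it is done.

Besides the shell and the picture viewer there is one more tool, called as name(argument=value, ...), one argument or row to a line, values as JSON. drive_tool: Moves the arm, as the interface text tells. Its arguments: {"type":"object","properties":{"rows":{"type":"array"}},"required":["rows"]}

```bash
mkdir -p pics; cat > h.py <<'E'
import numpy as np, cv2
from workcell import read_state, cams, manip
def snap(n,f=None):
    s=read_state(); im=cams.snapshot(n)
    if f: cv2.imwrite('pics/'+f,cv2.cvtColor(im,cv2.COLOR_RGB2BGR))
    return s,im
def cam(n,s=None):
    p=cams.camera_params(n)
    K=np.array([[p['fx'],0,p['cx']],[0,p['fy'],p['cy']],[0,0,1.]])
    if 'extrinsics' in p: T=np.linalg.inv(np.array(p['extrinsics']))
    else:
        W=np.eye(4);W[:3,:3]=s['tcp_rot'];W[:3,3]=s['tool_pos'];T=W@np.array(p['T_tool_cam'])
    return K,T
def pix2plane(n,uv,z,s=None):
    K,T=cam(n,s); uv=np.atleast_2d(uv).astype(float)
    d=np.c_[(uv[:,0]-K[0,2])/K[0,0],-(uv[:,1]-K[1,2])/K[1,1],-np.ones(len(uv))]@T[:3,:3].T
    o=T[:3,3]; return o+d*((z-o[2])/d[:,2])[:,None]
def proj(n,P,s=None):
    K,T=cam(n,s);c=(np.atleast_2d(P)-T[:3,3])@T[:3,:3]
    return np.c_[K[0,0]*c[:,0]/-c[:,2]+K[0,2],-K[1,1]*c[:,1]/-c[:,2]+K[1,2]]
E
python3 - <<'E'
from h import *
np.set_printoptions(precision=3,suppress=True)
for n in('scene','side','wrist'):
    s,im=snap(n,n+'0.png'); p=cams.camera_params(n); print({k:np.round(v,3) for k,v in p.items() if k not in('extrinsics',)}); print(cam(n,s)[1])
print(s)
a=[cv2.imread(f'pics/{n}0.png') for n in('scene','side')]
E
```

```text
{'fx': np.float64(406.6), 'fy': np.float64(406.6), 'cx': np.float64(314.327), 'cy': np.float64(210.087)}
[[-0.864  0.295 -0.409  0.08 ]
 [-0.503 -0.47   0.726  0.777]
 [ 0.022  0.832  0.554  0.673]
 [ 0.     0.     0.     1.   ]]
{'fx': np.float64(387.226), 'fy': np.float64(387.226), 'cx': np.float64(316.521), 'cy': np.float64(197.55)}
[[ 0.819  0.28  -0.501 -0.099]
 [-0.574  0.435 -0.694 -0.912]
 [ 0.024  0.856  0.517  0.722]
 [ 0.     0.     0.     1.   ]]
{'fx': np.float64(288.833), 'fy': np.float64(288.833), 'cx': np.float64(318.781), 'cy': np.float64(201.542), 'T_tool_cam': array([[ 0.   ,  0.961,  0.277,  0.07 ],
       [ 1.   , -0.   , -0.001,  0.001],
       [-0.001,  0.277, -0.961, -0.143],
       [ 0.   ,  0.   ,  0.   ,  1.   ]])}
[[ 0.452  0.857  0.248  0.288]
 [-0.892  0.434  0.125 -0.415]
 [-0.    -0.278  0.961  0.374]
 [ 0.     0.     0.     1.   ]]
{'time': 0.1, 'joints': array([-1.102,  0.213, -0.035,  1.324, -0.   ,  1.571]), 'joint_vel': array([-0.   , -0.   ,  0.001, -0.   , -0.001,  0.   ]), 'tau': array([  0.   , -68.725,  48.781,   0.012,  -0.   ,   0.   ]), 'tool_pos': array([ 0.226, -0.446,  0.231]), 'tcp_rot': array([[ 0.892,  0.452, -0.   ],
       [ 0.452, -0.892,  0.001],
       [-0.   , -0.001, -1.   ]]), 'wrist_force': array([ 0.449, -0.64 ,  0.203]), 'ft_torque': array([-0.006, -0.01 , -0.035]), 'grip_force': 0.0, 'width': 0.996199945084196}
```

View pics/scene0.png

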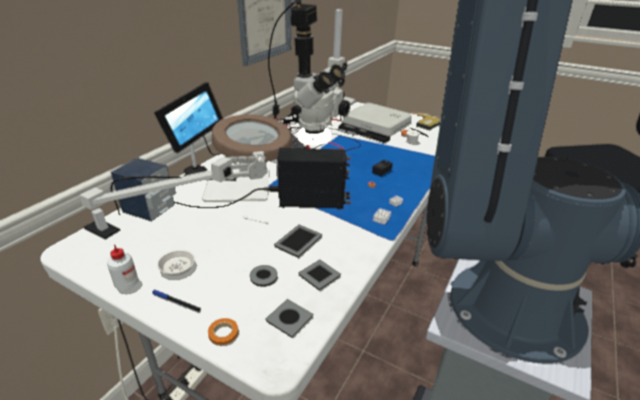

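View pics/side0.png

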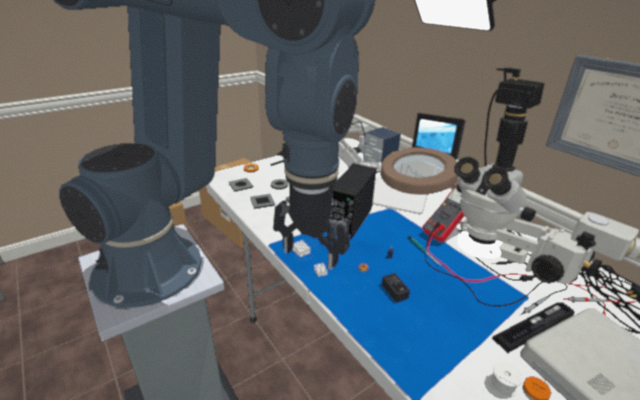

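View pics/wrist0.png

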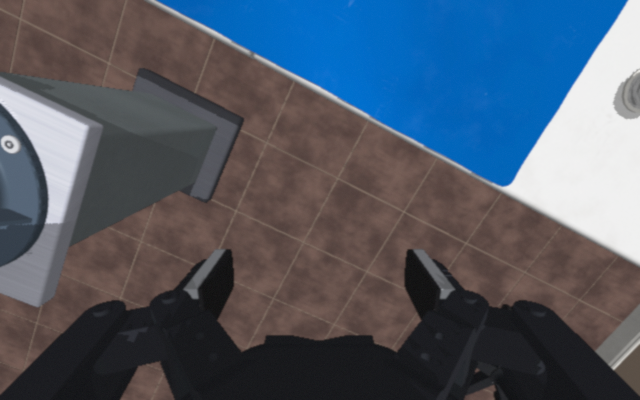

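The scene view shows the trays: oblong at (298,240), square (319,274), round-pocket square-sided (289,317), puck (264,275). The tape is at (222,330). The side view shows the brick at (396,288), coil (363,267), capacitor (390,253), and two white sinks at (302,248) and (320,269).

```bash
python3 - <<'E'
from h import *
np.set_printoptions(precision=3,suppress=True)
for n,uv,z in [('scene',[[298,240]],.006),('scene',[[319,274],[289,317],[264,275]],.006),('scene',[[222,330]],.01),('scene',[[382,167],[372,184],[382,216],[397,200]],.01),('side',[[396,288],[363,267],[302,248],[320,269],[390,253],[415,240]],.01),('side',[[241,185],[263,201],[278,184],[251,168]],.006)]: print(n,pix2plane(n,uv,z))
a=cv2.imread('pics/scene0.png')[140:350,190:450]; b=cv2.imread('pics/side0.png')[220:320,270:430]
cv2.imwrite('pics/c1.png',cv2.resize(a,(740,598),interpolation=3)); cv2.imwrite('pics/c2.png',cv2.resize(b,(800,500),interpolation=3))
E
```

```text
scene [[0.536 0.05  0.006]]
scene [[0.423 0.136 0.006]
 [0.412 0.285 0.006]
 [0.533 0.208 0.006]]
scene [[0.507 0.387 0.01 ]]
scene [[ 0.505 -0.456  0.01 ]
 [ 0.486 -0.326  0.01 ]
 [ 0.387 -0.17   0.01 ]
 [ 0.381 -0.276  0.01 ]]
side [[ 0.506 -0.437  0.01 ]
 [ 0.488 -0.328  0.01 ]
 [ 0.393 -0.166  0.01 ]
 [ 0.384 -0.269  0.01 ]
 [ 0.593 -0.326  0.01 ]
 [ 0.701 -0.323  0.01 ]]
side [[0.411 0.278 0.006]
 [0.425 0.132 0.006]
 [0.531 0.21  0.006]
 [0.506 0.384 0.006]]
```

View pics/c2.png

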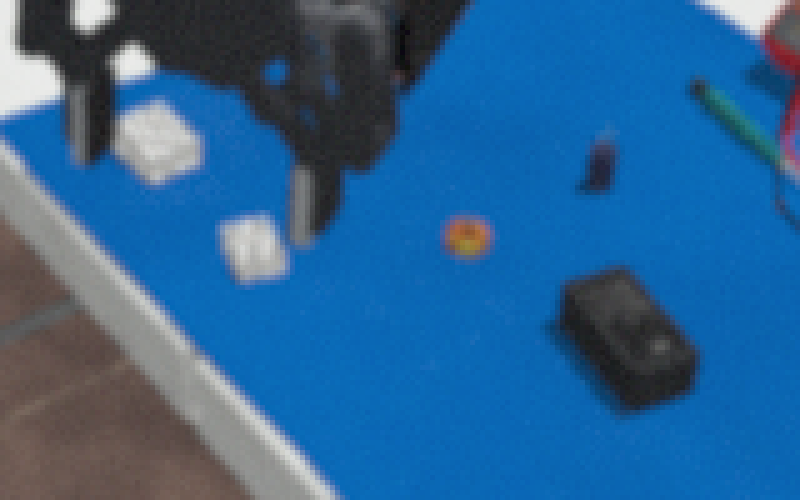

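Two white sinks: the larger is at side (302,248), in the crop at (157,142). The smaller is at side (320,269), in the crop at (253,248), world about (0.384,-0.27). The job needs the smaller one. I'll raise the wrist over the mat for a closer look.

drive_tool(
  rows=[
    [-1, 3.2, 0, -0.6, 0],
    [-1, 3.2, 0, -0.6, 0],
    [-1, 3.2, 0, -0.6, 0],
    [-1, 3.2, 0, -0.6, 0],
    [-1, 3.2, 0, -0.6, 0],
    [-1, 3.2, 0, -0.6, 0],
    [-1, 3.2, 0, -0.6, 0],
    [-1, 3.2, 0, -0.6, 0],
    [-1, 0, 0, 0, 0],
    [-1, 0, 0, 0, 0],
    [-1, 0, 0, 0, 0],
  ],
)

```text
time: 1.07
tool_pos: [0.454, -0.3304, 0.2789]
tcp_rot: [[0.892, 0.452, -0.001], [0.452, -0.892, 0.0], [-0.001, -0.001, -1.0]]
wrist_force: [-1.0, -0.1, -0.1]
width: 1.0
grip_force: 0.0
```

```bash
python3 - <<'E'
from h import *
np.set_printoptions(precision=3,suppress=True)
s,im=snap('wrist','w1.png'); print(s['tool_pos'],s['tcp_rot'],s['joint_vel'].max())
hsv=cv2.cvtColor(im,cv2.COLOR_RGB2HSV)
mat=((hsv[...,0]>95)&(hsv[...,0]<120)&(hsv[...,1]>150)&(hsv[...,2]>90)).astype(np.uint8)
o=(1-mat)*255
n,l,st,c=cv2.connectedComponentsWithStats(o)
for i in range(1,n):
    if 25<st[i,4]<6000:
        ct=cv2.findContours((l==i).astype(np.uint8),0,1)[0][0]
        r=cv2.minAreaRect(ct); b=cv2.boxPoints(r)
        P=pix2plane('wrist',b,.012,s)[:,:2]; 
        print(st[i],c[i],'ctr',P.mean(0),'sides',np.linalg.norm(P[1]-P[0]),np.linalg.norm(P[2]-P[1]),'dir',np.degrees(np.arctan2(*(P[1]-P[0])[::-1])),im[l==i].mean(0))
E
```

```text
[ 0.454 -0.33   0.279] [[ 0.892  0.452 -0.001]
 [ 0.452 -0.892  0.   ]
 [-0.001 -0.001 -1.   ]] 0.00013904938615418868
[ 403    0  237  127 5377] [558.138  31.658] ctr [ 0.693 -0.505] sides 0.28978136760312934 0.15668340608140238 dir -63.10463420264329 [169.91  160.034 173.726]
[433   0   6  13  26] [435.577   6.   ] ctr [ 0.7   -0.368] sides 0.013657036353739533 0.0022726870053370947 dir 13.773417884252998 [19.    38.538 67.962]
[358  73  15  15 154] [365.247  79.909] ctr [ 0.587 -0.332] sides 0.019256630775895983 0.0137081145231838 dir -19.22102823519787 [46.299 54.864 87.753]
[320 138  18  17 228] [328.246 145.811] ctr [ 0.489 -0.329] sides 0.023590524564273418 0.022066442872806225 dir -63.10244142332237 [147.004 117.794  89.61 ]
[ 174  140   42   38 1041] [194.331 158.342] ctr [ 0.388 -0.167] sides 0.04238012547048177 0.05145327172381192 dir -4.576372001408503 [161.485 164.669 171.422]
[ 373  150   58   53 1625] [401.311 175.85 ] ctr [ 0.498 -0.442] sides 0.04224648778224779 0.08141656960517632 dir -11.355581965502834 [46.018 47.978 52.353]
[247 179  30  29 481] [261.518 192.765] ctr [ 0.384 -0.272] sides 0.03217978208287059 0.03351677980760077 dir -19.221028032948436 [190.551 196.322 206.501]
```

View pics/w1.png

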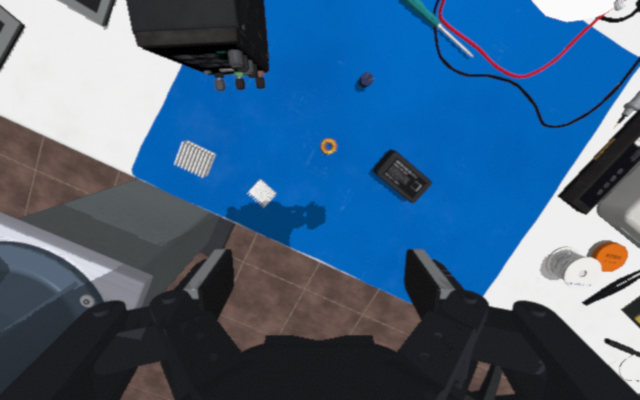

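The wrist view shows the capacitor (365,80), coil (328,146), big sink (194,158), small sink (262,192), brick (401,176), screwdriver (440,25). Measured sizes fit the given ones. The brick comes first: move over it and align.

drive_tool(
  rows=[
    [-1, -0.3, 3, 2, 0],
    [-1, -0.3, 3, 2, 0],
    [-1, -0.3, 3, 2, 0],
    [-1, -0.2, 3, 2, 0],
    [-1, 0, 0, 0, -7],
    [-1, 0, 0, 0, -7],
    [-1, 0, 0, 0, -7],
    [-1, 0, 0, 0, -7],
    [-1, 0, 0, 0, -7],
    [-1, 0, 0, 0, -7],
    [-1, 0, 0, 0, -7],
    [-1, 0, 0, 0, -6],
  ],
)

```text
time: 2.12
tool_pos: [0.4973, -0.4432, 0.1993]
tcp_rot: [[0.137, 0.991, -0.0], [0.991, -0.137, 0.0], [0.0, -0.0, -1.0]]
wrist_force: [-1.2, 0.5, -0.8]
width: 0.994
grip_force: 0.0
```

drive_tool(
  rows=[
    [-1, 0, 0, 0, 0],
    [-1, 0, 0, 0, 0],
  ],
)

```text
time: 2.28
tool_pos: [0.4977, -0.443, 0.1993]
tcp_rot: [[0.146, 0.989, -0.0], [0.989, -0.146, 0.0], [0.0, -0.0, -1.0]]
wrist_force: [0.4, -0.1, 1.1]
width: 1.002
grip_force: 0.0
```

```bash
cat >> h.py <<'E'
def dirs(s):
    R=np.array(s['tcp_rot']); print('t',s['time'],'tcp',s['tool_pos'],'xdir',np.degrees(np.arctan2(R[1,0],R[0,0])),'ydir',np.degrees(np.arctan2(R[1,1],R[0,1])),'j6',s['joints'][5])
def blobs(n,s,m,z,lo,hi):
    k,l,st,c=cv2.connectedComponentsWithStats(m.astype(np.uint8))
    for i in range(1,k):
        if lo<st[i,4]<hi:
            ct=max(cv2.findContours((l==i).astype(np.uint8),0,1)[0],key=len)[:,0]
            P=pix2plane(n,ct,z,s)[:,:2]
            r=cv2.minAreaRect((P*1000).astype(np.float32)); b=cv2.boxPoints(r); (cx,cy),_=cv2.minEnclosingCircle((P*1000).astype(np.float32))[:2]
            e=[b[1]-b[0],b[2]-b[1]]
            print('px',c[i].round(1),'A',st[i,4],'rect',np.round(r[0],1),[ (round(float(np.linalg.norm(v)),1),round(float(np.degrees(np.arctan2(v[1],v[0]))),1)) for v in e],'circ',round(cx,1),round(cy,1),round(_,1),'cen',(pix2plane(n,c[i],z,s)[0,:2]*1000).round(1))
def offmat(im):
    h=cv2.cvtColor(im,cv2.COLOR_RGB2HSV); return ~((h[...,0]>95)&(h[...,0]<120)&(h[...,1]>150)&(h[...,2]>(40)))
def rel(s,p): # shift in tool axes, cm
    print('shift cm',(np.array(s['tcp_rot']).T@(np.array(p)-s['tool_pos'])*100).round(2))
E
python3 - <<'E'
from h import *
np.set_printoptions(precision=3,suppress=True)
s,im=snap('wrist','w2.png'); dirs(s)
blobs('wrist',s,offmat(im),.031,100,20000)
E
```

```text
t 2.2833 tcp [ 0.498 -0.443  0.199] xdir 81.58807666773122 ydir -8.411922496351439 j6 0.990386633845089
px [184.6  33.6] A 1192 rect [ 391.4 -278.6] [(31.1, -16.9), (32.9, 73.1)] circ 391.4 -278.6 21.3 cen [ 391.7 -278.4]
px [389.2  63.5] A 259 rect [ 583.7 -333.3] [(17.7, -8.4), (15.3, 81.6)] circ 584.1 -332.9 10.7 cen [ 583.9 -333.2]
px [295.   76.3] A 406 rect [ 490.2 -331.1] [(22.6, -40.1), (21.7, 49.9)] circ 489.9 -331.5 11.6 cen [ 490.1 -331.2]
px [319.6 178.3] A 2325 rect [ 499.2 -438.5] [(39.5, -12.0), (73.1, 78.0)] circ 499.2 -438.5 39.2 cen [ 499.4 -437.1]
```

View pics/w2.png

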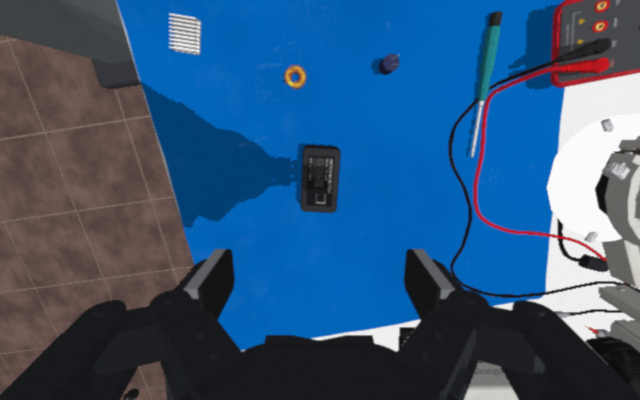

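The brick is at (320,178) with its long axis at 78°, centre about (0.499,-0.440), and the top measures 39.5x73. Going down to grasp it.

drive_tool(
  rows=[
    [-1, 0.3, 0.05, 3.8, 3.6],
    [-1, 0, 0, 3.8, 0],
    [-1, 0, 0, 3.8, 0],
    [-1, 0, 0, 3.5, 0],
    [-1, 0, 0, 2.6, 0],
    [-1, 0, 0, 1.8, 0],
    [-1, 0, 0, 0, 0],
    [0.4, 0, 0, 0, 0],
    [0.4, 0, 0, 0, 0],
    [0.4, 0, 0, 0, 0],
    [0.4, 0, 0, 0, 0],
    [0.4, 0, 0, 0, 0],
  ],
)

```text
time: 3.33
tool_pos: [0.5005, -0.4403, 0.0082]
tcp_rot: [[0.204, 0.979, 0.002], [0.979, -0.204, -0.002], [-0.001, 0.002, -1.0]]
wrist_force: [0.7, -0.6, 8.4]
width: 0.479
grip_force: 61.6
```

drive_tool(
  rows=[
    [0.4, 0, 0, 0, 0],
    [0.4, 0, 0, 0, 0],
    [0.4, 0, 0, 0, 0],
    [0.4, 0, 0, 0, 0],
  ],
)

```text
time: 3.67
tool_pos: [0.5004, -0.4403, 0.0082]
tcp_rot: [[0.204, 0.979, 0.002], [0.979, -0.204, -0.002], [-0.002, 0.002, -1.0]]
wrist_force: [0.5, 0.2, 7.4]
width: 0.481
grip_force: 61.6
```

Width 41 mm fits the brick, but the pads bear on the mat and would meet the tray rim. I'll regrip about 10 mm higher.

drive_tool(
  rows=[
    [-0.5, 0, 0, 0, 0],
    [-0.5, 0, 0, 0, 0],
    [-0.5, 0, 0, 0, 0],
    [-0.5, 0, 0, -1.2, 0],
    [-0.5, 0, 0, 0, 0],
    [-0.5, 0, 0, 0, 0],
    [0.4, 0, 0, 0, 0],
    [0.4, 0, 0, 0, 0],
    [0.4, 0, 0, 0, 0],
    [0.4, 0, 0, 0, 0],
    [0.4, 0, 0, 0, 0],
    [0.4, 0, 0, 0, 0],
  ],
)

```text
time: 4.67
tool_pos: [0.4997, -0.4396, 0.0185]
tcp_rot: [[0.203, 0.979, 0.0], [0.979, -0.203, -0.0], [-0.0, 0.0, -1.0]]
wrist_force: [-0.4, 0.6, 6.4]
width: 0.469
grip_force: 61.5
```

drive_tool(
  rows=[
    [0.4, 0, 0, -1.5, 0],
    [0.4, 0, 0, -3, 0],
    [0.4, 0, 0, -3.5, 0],
    [0.4, 0, 0, -3.5, 0],
    [0.4, 0, 0, -3.5, 0],
    [0.4, 0, 0, -3.5, 0],
    [0.4, 0, 0, -3.5, 0],
    [0.4, 0, 0, -3, 0],
    [0.4, 0, 0, -1.5, 0],
    [0.4, 0, 0, 0, 0],
  ],
)

```text
time: 5.5
tool_pos: [0.5003, -0.4401, 0.2867]
tcp_rot: [[0.203, 0.979, 0.003], [0.979, -0.203, -0.003], [-0.002, 0.004, -1.0]]
wrist_force: [0.1, -0.8, -1.6]
width: 0.47
grip_force: 61.1
```

drive_tool(
  rows=[
    [0.4, 1.6, -0.5, 0, 0],
    [0.4, 3.2, -1, 0, 0],
    [0.4, 3.2, -1, 0, 0],
    [0.4, 3.2, -1, 0, 0],
    [0.4, 3.2, -1, 0, 0],
    [0.4, 3.2, -1, 0, 0],
    [0.4, 3.2, -1, 0, 0],
    [0.4, 3.2, -1, 0, 0],
    [0.4, 3.2, -1, 0, 0],
    [0.4, 3.2, -1, 0, 0],
    [0.4, 3.2, -1, 0, 0],
    [0.4, 3.2, -1, 0, 0],
  ],
)

```text
time: 6.5
tool_pos: [0.4608, -0.0543, 0.282]
tcp_rot: [[0.204, 0.979, -0.001], [0.979, -0.204, 0.0], [-0.0, -0.002, -1.0]]
wrist_force: [1.1, 0.8, -1.7]
width: 0.472
grip_force: 61.2
```

drive_tool(
  rows=[
    [0.4, 3.2, -1, 0, 0],
    [0.4, 3.2, -1, 0, 0],
    [0.4, 3.2, -1, 0, 0],
    [0.4, 3.2, -1, 0, 0],
    [0.4, 2, -0.8, 0, 0],
    [0.4, 0, 0, 0, 0],
    [0.4, 0, 0, 0, 0],
    [0.4, 0, 0, 0, 0],
  ],
)

```text
time: 7.17
tool_pos: [0.4447, 0.0985, 0.2825]
tcp_rot: [[0.203, 0.979, -0.001], [0.979, -0.203, -0.001], [-0.001, -0.001, -1.0]]
wrist_force: [-0.1, -0.5, -1.5]
width: 0.472
grip_force: 61.2
```

```bash
python3 - <<'E'
from h import *
np.set_printoptions(precision=3,suppress=True)
s,im=snap('wrist','w3.png'); dirs(s)
g=im.max(2); 
blobs('wrist',s,g<70,.006,150,20000)
E
```

```text
t 7.1667 tcp [0.445 0.099 0.283] xdir 78.2776875315194 ydir -11.722353147429095 j6 1.9936354637203646
px [264.6  32.4] A 1003 rect [411.3 284.3] [(42.8, -11.7), (42.5, 78.3)] circ 411.7 284.4 21.8 cen [411.5 284.7]
px [368.8  73.9] A 604 rect [535.8 208.1] [(35.0, -11.7), (34.6, 78.3)] circ 535.6 208.2 17.8 cen [535.6 208.4]
px [628.   86.2] A 738 rect [876.4 121. ] [(45.7, -85.7), (30.3, 4.3)] circ 878.3 121.1 26.4 cen [876.8 122.1]
px [586.8 148.8] A 414 rect [823.7  36.7] [(20.1, -22.6), (120.6, 67.4)] circ 823.1 37.0 60.6 cen [826.3  46.9]
px [298.5 146.1] A 1070 rect [420.9 133.7] [(49.2, -15.9), (48.5, 74.1)] circ 421.0 133.9 33.3 cen [422.2 134.5]
px [386.7 186.8] A 2410 rect [537.3  47.8] [(59.9, -3.9), (91.8, 86.1)] circ 536.9 47.8 53.7 cen [537.5  49.7]
```

View pics/w3.png

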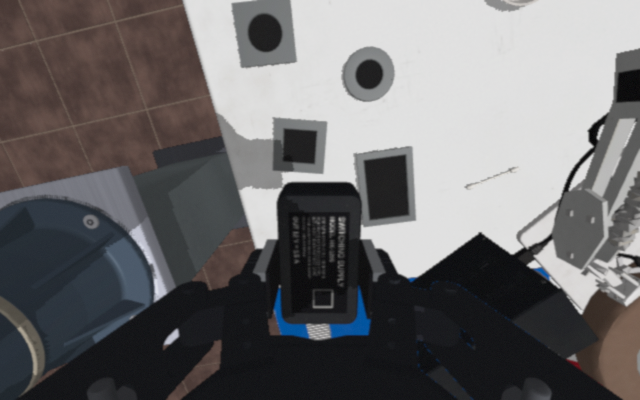

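Pockets in the wrist view: oblong at (387,187), 59.9x91.8 mm, long axis 86°; square (298,146); puck (369,74); round (265,32). All sizes fit. Next, the supply's clearance from the oblong tray.

```bash
python3 - <<'E'
from h import *
s=read_state()
print(pix2plane('scene',[[280,150],[280,205],[347,208],[345,152]],.165), pix2plane('scene',[[280,205],[347,208]],0),pix2plane('wrist',[[480,233],[410,280],[597,345]],.165,s))
E
```

```text
[[ 0.69660087 -0.10705256  0.165     ]
 [ 0.53207732  0.1347274   0.165     ]
 [ 0.39583782  0.06397854  0.165     ]
 [ 0.53198169 -0.19749107  0.165     ]] [[ 6.78888704e-01 -7.37345324e-02 -1.11022302e-16]
 [ 4.98434999e-01 -1.67443723e-01  0.00000000e+00]] [[ 0.58998276  0.02966046  0.165     ]
 [ 0.51751528 -0.00783987  0.165     ]
 [ 0.70877116 -0.12992152  0.165     ]]
```

drive_tool(
  rows=[
    [0.4, -1, 3.3, 0, 0],
    [0.4, -1, 3.3, 0, 0],
    [0.4, -1, 3.4, 0, 0],
    [0.4, 0, 0, 0, -4],
    [0.4, 0, 0, 0, -3.8],
    [0.4, 0, 0, 0, 0],
    [0.4, 0, 0, 0, 0],
  ],
)

```text
time: 7.8
tool_pos: [0.5368, 0.0482, 0.283]
tcp_rot: [[0.072, 0.997, -0.0], [0.997, -0.072, -0.0], [-0.0, -0.0, -1.0]]
wrist_force: [0.2, 0.9, -1.3]
width: 0.47
grip_force: 61.6
```

drive_tool(
  rows=[
    [0.4, 0, 0, 3.7, 0],
    [0.4, 0, 0, 3.7, 0],
    [0.4, 0, 0, 3.7, 0],
    [0.4, 0, 0, 3.7, 0],
    [0.4, 0, 0, 3.7, 0],
    [0.4, 0, 0, 3, 0],
    [0.4, 0, 0, 2, 0],
    [0.4, 0, 0, 1.2, 0],
    [0.4, 0, 0, 0.6, 0],
    [0.4, 0, 0, 0.4, 0],
    [0.4, 0, 0, 0.2, 0],
    [0.4, 0, 0, 0, 0],
  ],
)

```text
time: 8.8
tool_pos: [0.5372, 0.0491, 0.0248]
tcp_rot: [[0.069, 0.998, 0.001], [0.998, -0.069, 0.0], [0.0, 0.001, -1.0]]
wrist_force: [0.4, 0.0, -1.5]
width: 0.472
grip_force: 61.6
```

Close to the floor, with no contact yet.

drive_tool(
  rows=[
    [0.4, 0, 0, 0.15, 0],
    [0.4, 0, 0, 0.1, 0],
    [0.4, 0, 0, 0, 0],
    [0.4, 0, 0, 0, 0],
  ],
)

```text
time: 9.13
tool_pos: [0.5374, 0.0492, 0.0225]
tcp_rot: [[0.069, 0.998, 0.001], [0.998, -0.069, 0.0], [0.0, 0.001, -1.0]]
wrist_force: [-1.0, -0.4, 4.5]
width: 0.469
grip_force: 62.4
```

drive_tool(
  rows=[
    [0, 0, 0, 0, 0],
    [-0.3, 0, 0, 0, 0],
    [-0.3, 0, 0, 0, 0],
    [-0.3, 0, 0, 0, 0],
    [-0.3, 0, 0, -1, 0],
    [-0.3, 0, 0, -2, 0],
    [-0.3, 0, 0, -3.5, 0],
    [-0.3, 0, 0, -3.5, 0],
    [-0.3, 0, 0, -3.5, 0],
    [-0.3, 0, 0, -3.5, 0],
    [-0.3, 0, 0, -3.5, 0],
    [-0.3, 0, 0, -3.5, 0],
  ],
)

```text
time: 10.13
tool_pos: [0.5362, 0.0491, 0.2645]
tcp_rot: [[0.069, 0.998, 0.001], [0.998, -0.069, 0.0], [0.0, 0.001, -1.0]]
wrist_force: [-0.1, 0.5, 0.0]
width: 0.65
grip_force: 0.0
```

```bash
python3 - <<'E'
from h import *
np.set_printoptions(precision=3,suppress=True)
s,im=snap('wrist','w4.png'); dirs(s)
rel(s,[.384,-.272,.20])
E
```

```text
t 10.1333 tcp [0.536 0.049 0.265] xdir 86.0605850412884 ydir -3.9394207048757677 j6 1.7308623749748886
shift cm [-33.08 -12.98   6.44]
```

View pics/w4.png

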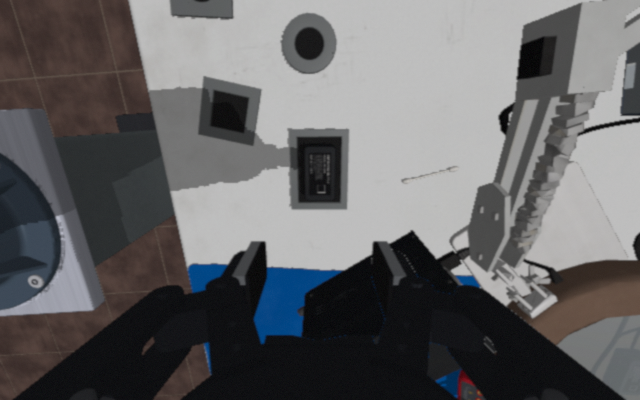

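The brick lies in the oblong pocket at (320,170) with a dark margin all round. Next, the small heat sink.

drive_tool(
  rows=[
    [-1, -3.3, -1.3, 0, 0],
    [-1, -3.3, -1.3, 0, 0],
    [-1, -3.3, -1.3, 0, 0],
    [-1, -3.3, -1.3, 0, 0],
    [-1, -3.3, -1.3, 0, 0],
    [-1, -3.3, -1.3, 0, 0],
    [-1, -3.3, -1.3, 0, 0],
    [-1, -3.3, -1.3, 0, 0],
    [-1, -3.3, -1.3, 0, 0],
    [-1, -3.3, -1.3, 0, 0],
    [-1, 0, 0, 3.5, 0],
    [-1, 0, 0, 3.5, 0],
  ],
)

```text
time: 11.18
tool_pos: [0.3844, -0.2736, 0.1928]
tcp_rot: [[0.072, 0.997, 0.004], [0.997, -0.072, -0.003], [-0.002, 0.004, -1.0]]
wrist_force: [0.6, 0.4, -1.1]
width: 1.001
grip_force: 0.0
```

drive_tool(
  rows=[
    [-1, 0, 0, 3.5, 0],
    [-1, 0, 0, 2, 0],
    [-1, 0, 0, 0, 0],
    [-1, 0, 0, 0, 0],
  ],
)

```text
time: 11.52
tool_pos: [0.3841, -0.2709, 0.1373]
tcp_rot: [[0.069, 0.998, -0.001], [0.998, -0.069, 0.001], [0.001, -0.001, -1.0]]
wrist_force: [-0.4, -0.8, 1.2]
width: 0.999
grip_force: 0.0
```

```bash
python3 - <<'E'
from h import *
np.set_printoptions(precision=3,suppress=True)
s,im=snap('wrist','w5.png'); dirs(s)
h=cv2.cvtColor(im,cv2.COLOR_RGB2HSV)
blobs('wrist',s,(h[...,1]<110)&(h[...,2]>110),.016,300,5000)
print(proj('wrist',[[.384,-.272,.016]],s))
cv2.imwrite('pics/c5.png',cv2.resize(cv2.cvtColor(im,cv2.COLOR_RGB2BGR)[60:260,180:440],(780,600),interpolation=3))
E
```

```text
t 11.5167 tcp [ 0.384 -0.271  0.137] xdir 86.05965951107966 ydir -3.9403133776983372 j6 1.0253154284262143
px [226.4  79.1] A 520 rect [ 311.5 -163.1] [(11.4, -1.4), (48.0, 88.6)] circ 314.7 -163.2 24.1 cen [ 312.5 -164.4]
px [314.7  75.9] A 2455 rect [ 387.3 -167.8] [(45.2, -90.0), (37.0, 0.0)] circ 387.3 -167.3 28.0 cen [ 387.4 -167. ]
px [318.7 194. ] A 991 rect [ 383.7 -270.6] [(26.7, -17.3), (34.9, 72.7)] circ 383.5 -270.8 20.9 cen [ 383.7 -270.2]
px [434.8 270.3] A 497 rect [ 499.3 -353.8] [(75.8, -63.5), (25.5, 26.5)] circ 499.8 -353.6 39.2 cen [ 496.6 -358.7]
px [201.7 274.7] A 418 rect [ 258.8 -344.1] [(15.1, -34.1), (65.2, 55.9)] circ 263.2 -347.0 32.7 cen [ 258.  -347.3]
px [ 17.4 353.6] A 1120 rect [  28.6 -432.7] [(38.3, -51.2), (71.8, 38.8)] circ 29.6 -434.0 36.0 cen [  33.6 -431.7]
px [148.3 386.1] A 712 rect [ 173.  -490.3] [(52.9, -41.7), (40.4, 48.3)] circ 172.7 -487.3 28.7 cen [ 169.3 -487.7]
[[319.142 195.857]]
```

View pics/c5.png

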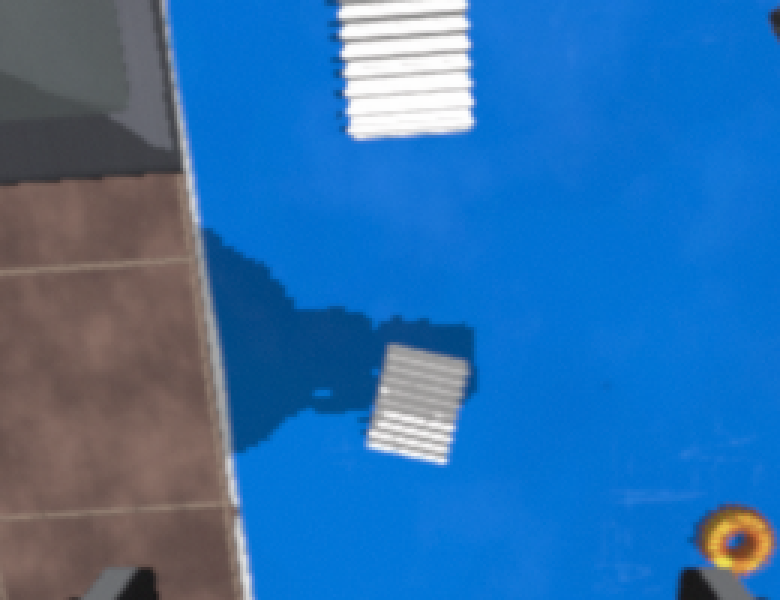

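Confirmed: this is the smaller of the two, measuring 26.7 x 34.9 mm with fins, x axis at -17.3°, at wrist (319,194). Grasping.

drive_tool(
  rows=[
    [-1, 0, 0, 0, 6.7],
    [-1, -0.1, 0, 0, 6.7],
    [-1, 0, 0, 3.5, 0],
    [-1, 0, 0, 3.5, 0],
    [-1, 0, 0, 3, 0],
    [-1, 0, 0, 1.9, 0],
    [-1, 0, 0, 1, 0],
    [-1, 0, 0, 0, 0],
    [-1, 0, 0, 0, 0],
  ],
)

```text
time: 12.32
tool_pos: [0.3853, -0.2728, 0.0093]
tcp_rot: [[0.298, 0.955, 0.001], [0.955, -0.298, -0.001], [-0.0, 0.002, -1.0]]
wrist_force: [-0.7, -0.1, -0.1]
width: 0.999
grip_force: 0.0
```

drive_tool(
  rows=[
    [0.7, 0, 0, 0, 0],
    [0.7, 0, 0, 0, 0],
    [0.7, 0, 0, 0, 0],
    [0.7, 0, 0, 0, 0],
    [0.7, 0, 0, 0, 0],
    [0.7, 0, 0, 0, 0],
    [0.7, 0, 0, 0, 0],
    [0.7, 0, 0, 0, 0],
    [0.7, 0, 0, 0, 0],
    [0.7, 0, 0, 0, 0],
  ],
)

```text
time: 13.15
tool_pos: [0.3845, -0.2723, 0.0085]
tcp_rot: [[0.298, 0.955, 0.001], [0.955, -0.298, -0.0], [-0.0, 0.001, -1.0]]
wrist_force: [-2.5, 2.2, 12.1]
width: 0.278
grip_force: 58.5
```

drive_tool(
  rows=[
    [0.7, 0, 0, -1, 0],
    [0.7, 0, 0, -3, 0],
    [0.7, 0, 0, -3.5, 0],
    [0.7, 0, 0, -3.5, 0],
    [0.7, 0, 0, -3.5, 0],
    [0.7, 0, 0, -3.5, 0],
    [0.7, 0, 0, -3, 0],
    [0.7, 0, 0, -1, 0],
    [0.7, 0, 0, 0, 0],
  ],
)

```text
time: 13.9
tool_pos: [0.3853, -0.2728, 0.2304]
tcp_rot: [[0.298, 0.955, 0.004], [0.955, -0.298, -0.002], [-0.001, 0.004, -1.0]]
wrist_force: [-0.1, -0.2, -1.1]
width: 0.281
grip_force: 59.6
```

drive_tool(
  rows=[
    [0.7, 3.3, -0.72, 0, 0],
    [0.7, 3.3, -0.72, 0, 0],
    [0.7, 3.3, -0.72, 0, 0],
    [0.7, 3.3, -0.72, 0, 0],
    [0.7, 3.3, -0.72, 0, 0],
    [0.7, 3.3, -0.72, 0, 0],
    [0.7, 3.3, -0.72, 0, 0],
    [0.7, 3.3, -0.72, 0, 0],
    [0.7, 3.3, -0.72, 0, 0],
    [0.7, 3.3, -0.72, 0, 0],
    [0.7, 3.3, -0.72, 0, 0],
    [0.7, 3.3, -0.72, 0, 0],
  ],
)

```text
time: 14.9
tool_pos: [0.419, 0.1332, 0.2265]
tcp_rot: [[0.298, 0.955, -0.001], [0.955, -0.298, -0.001], [-0.001, -0.001, -1.0]]
wrist_force: [0.4, 0.8, -0.0]
width: 0.281
grip_force: 59.6
```

drive_tool(
  rows=[
    [0.7, 0, 0, 0, 0],
    [0.7, 0, 0, 0, 0],
    [0.7, 0, 0, 0, 0],
  ],
)

```text
time: 15.15
tool_pos: [0.4193, 0.1313, 0.2268]
tcp_rot: [[0.297, 0.955, -0.002], [0.955, -0.297, -0.001], [-0.001, -0.001, -1.0]]
wrist_force: [0.6, -0.1, -0.8]
width: 0.283
grip_force: 59.6
```

```bash
python3 - <<'E'
from h import *
np.set_printoptions(precision=3,suppress=True)
s,im=snap('wrist','w6.png'); dirs(s)
blobs('wrist',s,im.max(2)<62,.006,300,8000)
h=cv2.cvtColor(im,cv2.COLOR_RGB2HSV)
print('trays');blobs('wrist',s,(im.max(2)<150),.010,1500,30000)
E
```

```text
t 15.15 tcp [0.419 0.131 0.227] xdir 72.6952737779017 ydir -17.304814427610676 j6 2.1764692285485334
px [272.4  49.4] A 1298 rect [411.2 284.8] [(43.3, -17.3), (43.1, 72.7)] circ 411.4 284.3 22.0 cen [411.6 284.7]
px [394.7  83.5] A 799 rect [535.8 208. ] [(34.8, -61.7), (35.6, 28.3)] circ 535.9 207.9 18.1 cen [536.  208.2]
px [321.2 171.2] A 1303 rect [422.9 134.3] [(45.8, -16.2), (46.1, 73.8)] circ 423.4 134.0 31.3 cen [423.3 134.6]
px [423.3 207.4] A 3024 rect [537.6  45.8] [(60.4, -3.8), (95.3, 86.2)] circ 538.0 46.6 54.4 cen [537.6  48.5]
trays
px [272.   48.7] A 4857 rect [410.8 282.7] [(75.0, -6.3), (75.4, 83.7)] circ 411.2 283.1 51.4 cen [411.7 284.5]
px [393.1  83.4] A 2997 rect [533.  207.9] [(68.9, -40.9), (68.0, 49.1)] circ 532.5 208.6 35.5 cen [533.2 208.7]
px [421.7 205.6] A 5458 rect [534.2  50.5] [(85.1, -3.8), (115.7, 86.2)] circ 534.5 50.5 70.3 cen [535.   53.3]
```

View pics/w6.png

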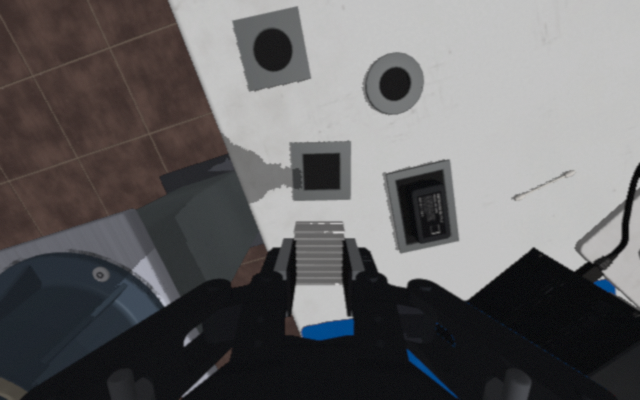

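Square pocket 46x46 at (321,171), centre (0.423,0.134), -16.2°; the sink is held straight. Lowering.

drive_tool(
  rows=[
    [0.7, 0.4, 0.26, 0, -1.1],
    [0.7, 0, 0, 3.5, 0],
    [0.7, 0, 0, 3.5, 0],
    [0.7, 0, 0, 3.5, 0],
    [0.7, 0, 0, 3.5, 0],
    [0.7, 0, 0, 3, 0],
    [0.7, 0, 0, 2, 0],
    [0.7, 0, 0, 1.2, 0],
    [0.7, 0, 0, 0.6, 0],
    [0.7, 0, 0, 0.4, 0],
    [0.7, 0, 0, 0, 0],
    [0.7, 0, 0, 0, 0],
  ],
)

```text
time: 16.2
tool_pos: [0.4241, 0.1346, 0.0165]
tcp_rot: [[0.28, 0.96, 0.001], [0.96, -0.28, 0.0], [0.001, 0.001, -1.0]]
wrist_force: [-0.0, -0.5, -0.4]
width: 0.28
grip_force: 59.6
```

drive_tool(
  rows=[
    [0.7, 0, 0, 0.1, 0],
    [0.7, 0, 0, 0.1, 0],
    [0.7, 0, 0, 0, 0],
    [0.7, 0, 0, 0, 0],
  ],
)

```text
time: 16.53
tool_pos: [0.4236, 0.1347, 0.014]
tcp_rot: [[0.28, 0.96, 0.0], [0.96, -0.28, 0.0], [0.0, 0.0, -1.0]]
wrist_force: [-0.8, 1.2, -0.2]
width: 0.278
grip_force: 59.6
```

drive_tool(
  rows=[
    [0.7, 0, 0, 0.1, 0],
    [0.7, 0, 0, 0.1, 0],
    [0.7, 0, 0, 0, 0],
    [0.7, 0, 0, 0, 0],
  ],
)

```text
time: 16.87
tool_pos: [0.4237, 0.1348, 0.0124]
tcp_rot: [[0.28, 0.96, 0.001], [0.96, -0.28, 0.0], [0.0, 0.001, -1.0]]
wrist_force: [-5.3, -0.3, 16.6]
width: 0.282
grip_force: 61.4
```

drive_tool(
  rows=[
    [0.3, 0, 0, -0.05, 0],
    [0.1, 0, 0, 0, 0],
    [0.1, 0, 0, 0, 0],
    [0.1, 0, 0, 0, 0],
    [0.1, 0, 0, -0.5, 0],
    [0.1, 0, 0, -1.5, 0],
    [0.1, 0, 0, -3.5, 0],
    [0.1, 0, 0, -3.5, 0],
    [0.1, 0, 0, -3.5, 0],
    [0.1, 0, 0, -3.5, 0],
    [0.1, 0, 0, -3.5, 0],
    [0.1, 0, 0, -2, 0],
  ],
)

```text
time: 17.87
tool_pos: [0.424, 0.1348, 0.2313]
tcp_rot: [[0.28, 0.96, 0.004], [0.96, -0.28, 0.001], [0.002, 0.003, -1.0]]
wrist_force: [1.2, 0.5, 0.3]
width: 0.448
grip_force: 0.0
```

```bash
python3 - <<'E'
from h import *
np.set_printoptions(precision=3,suppress=True)
s,im=snap('wrist','w7.png'); dirs(s)
rel(s,[.4895,-.330,.14])
p=proj('wrist',[.423,.134,.01],s)[0].astype(int);print(p)
h=cv2.cvtColor(im,cv2.COLOR_RGB2HSV)
c=im[p[1]-75:p[1]+75,p[0]-100:p[0]+100,::-1]
blobs('wrist',s,(im.min(2)>125),.020,200,3000)
cv2.imwrite('pics/c7.png',cv2.resize(c,(600,450),interpolation=3))
E
```

```text
t 17.8667 tcp [0.424 0.135 0.231] xdir 73.75910587470875 ydir -16.24125389443175 j6 2.162129367038654
shift cm [-42.82  19.26   9.1 ]
[317 175]
px [318.  172.2] A 343 rect [425.1 139.7] [(24.9, -16.3), (21.3, 73.7)] circ 425.1 139.7 15.6 cen [425.3 140.1]
px [633.1 183. ] A 219 rect [803.5  16.1] [(14.1, -21.7), (39.0, 68.3)] circ 799.9 17.6 19.6 cen [802.  16.]
px [621.7 265.3] A 2675 rect [ 778.9 -103.2] [(203.3, -89.1), (63.9, 0.9)] circ 810.8 -102.7 101.6 cen [788.1 -99.8]
px [592.2 246.5] A 964 rect [755.3 -59.1] [(37.1, -56.1), (69.0, 33.9)] circ 753.8 -56.2 36.7 cen [750.  -59.5]
px [144.4 275.8] A 579 rect [160.4  63.2] [(63.3, -69.8), (34.0, 20.2)] circ 161.5 63.6 35.4 cen [156.   68.7]
px [189.6 382.5] A 369 rect [ 139.1 -124.6] [(20.3, -56.7), (75.0, 33.3)] circ 134.2 -117.1 37.5 cen [ 141.5 -120.9]
```

View pics/c7.png

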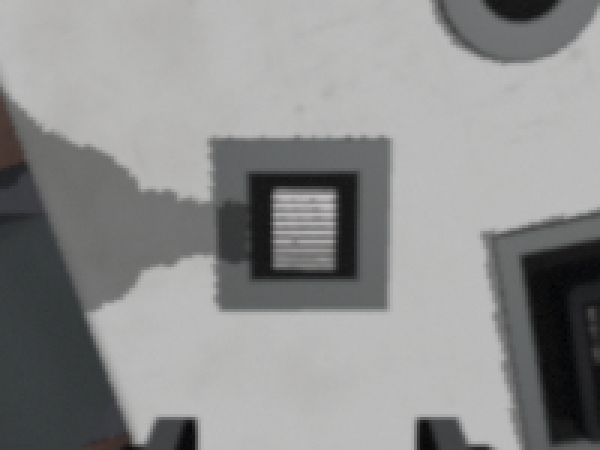

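The sink sits inside the square pocket, squared up, with margins all round (crop centre (305,228)). On to the coil.

drive_tool(
  rows=[
    [-1, -3.57, 1.6, 0, 0],
    [-1, -3.57, 1.6, 0, 0],
    [-1, -3.57, 1.6, 0, 0],
    [-1, -3.57, 1.6, 0, 0],
    [-1, -3.57, 1.6, 0, 0],
    [-1, -3.57, 1.6, 0, 0],
    [-1, -3.57, 1.6, 0, 0],
    [-1, -3.57, 1.6, 0, 0],
    [-1, -3.57, 1.6, 0, 0],
    [-1, -3.57, 1.6, 0, 0],
    [-1, -3.57, 1.6, 0, 0],
    [-1, -3.57, 1.6, 0, 0],
  ],
)

```text
time: 18.92
tool_pos: [0.4876, -0.3323, 0.2274]
tcp_rot: [[0.28, 0.96, 0.0], [0.96, -0.28, 0.0], [0.0, 0.0, -1.0]]
wrist_force: [1.1, 0.6, 0.0]
width: 0.999
grip_force: 0.0
```

drive_tool(
  rows=[
    [-1, 0, 0, 3, 0],
    [-1, 0, 0, 3, 0],
    [-1, 0, 0, 3, 0],
    [-1, 0, 0, 0, 0],
    [-1, 0, 0, 0, 0],
    [-1, 0, 0, 0, 0],
  ],
)

```text
time: 19.42
tool_pos: [0.4886, -0.3305, 0.1392]
tcp_rot: [[0.279, 0.96, 0.001], [0.96, -0.279, -0.001], [-0.001, 0.001, -1.0]]
wrist_force: [0.0, -0.1, 0.5]
width: 1.001
grip_force: 0.0
```

```bash
python3 - <<'E'
from h import *
np.set_printoptions(precision=3,suppress=True)
s,im=snap('wrist','w8.png'); dirs(s)
h=cv2.cvtColor(im,cv2.COLOR_RGB2HSV)
print('coil');blobs('wrist',s,(h[...,0]<30)&(h[...,1]>120)&(h[...,2]>90),.010,60,4000)
print('cap');blobs('wrist',s,(h[...,0]>95)&(h[...,2]<110)&(h[...,2]>20)&(h[...,1]>70)&(h[...,1]<170),.028,60,4000)
E
```

```text
t 19.4167 tcp [ 0.489 -0.331  0.139] xdir 73.77530784544994 ydir -16.224648414028803 j6 1.2591848814512079
coil
px [318.1 189.5] A 281 rect [ 489.1 -327.6] [(20.9, -43.7), (19.9, 46.3)] circ 488.9 -327.7 10.7 cen [ 488.9 -327.5]
cap
px [607.8 121. ] A 137 rect [ 746.1 -332.9] [(63.8, -88.5), (12.0, 1.5)] circ 747.3 -332.8 32.0 cen [ 742.9 -334.6]
px [419.9 166.6] A 303 rect [ 582.9 -328.8] [(21.9, -41.6), (13.8, 48.4)] circ 583.1 -328.6 10.9 cen [ 582.5 -328.5]
px [561.6 165.8] A 94 rect [ 702.  -363.2] [(40.5, -4.4), (5.1, 85.6)] circ 702.1 -362.8 20.4 cen [ 703.2 -362.9]
px [511.6 197.2] A 69 rect [ 656.6 -381. ] [(4.5, -47.4), (33.2, 42.6)] circ 656.4 -380.8 16.6 cen [ 657.7 -379.6]
px [509.8 264.1] A 134 rect [ 648.2 -445.9] [(85.0, -74.9), (7.5, 15.1)] circ 651.2 -445.1 42.5 cen [ 649.2 -447.8]
px [573.2 332.9] A 93 rect [ 707.  -550.6] [(129.7, -55.4), (6.4, 34.6)] circ 704.4 -552.4 64.9 cen [ 705.4 -548.3]
px [251.9 339.4] A 97 rect [ 376.  -462.4] [(82.1, -31.3), (34.6, 58.7)] circ 385.0 -447.6 41.0 cen [ 376.9 -460.7]
px [401.  339.6] A 66 rect [ 530.3 -504.8] [(24.4, -73.1), (57.5, 16.9)] circ 526.8 -493.1 28.7 cen [ 528.9 -505.6]
```

View pics/w8.png

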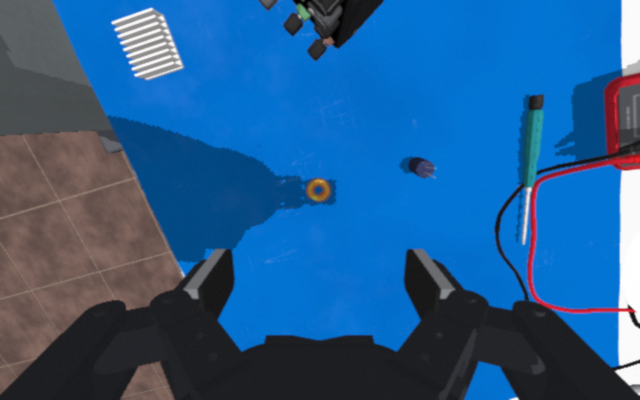

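Coil at (318,190), 20–21 mm over the wire, world (0.489,-0.328); the capacitor is at (420,167). Grasping the coil.

drive_tool(
  rows=[
    [-1, 0.25, -0.05, 0, 0],
    [-1, 0, 0, 3.5, 0],
    [-1, 0, 0, 3.5, 0],
    [-1, 0, 0, 3, 0],
    [-1, 0, 0, 2, 0],
    [-1, 0, 0, 1.4, 0],
    [0, 0, 0, 0, 0],
    [0.4, 0, 0, 0, 0],
    [0.8, 0, 0, 0, 0],
    [0.8, 0, 0, 0, 0],
    [0.8, 0, 0, 0, 0],
    [0.8, 0, 0, 0, 0],
  ],
)

```text
time: 20.47
tool_pos: [0.489, -0.3283, 0.0046]
tcp_rot: [[0.28, 0.96, 0.002], [0.96, -0.28, -0.001], [-0.001, 0.002, -1.0]]
wrist_force: [-2.8, 2.8, 11.7]
width: 0.202
grip_force: 58.4
```

drive_tool(
  rows=[
    [0.8, 0, 0, 0, 0],
    [0.8, 0, 0, 0, 0],
    [0.8, 0, 0, 0, 0],
    [0.8, 0, 0, 0, 0],
    [0.8, 0, 0, 0, 0],
    [0.8, 0, 0, 0, 0],
  ],
)

```text
time: 20.97
tool_pos: [0.4889, -0.3283, 0.0047]
tcp_rot: [[0.28, 0.96, 0.002], [0.96, -0.28, -0.001], [-0.001, 0.002, -1.0]]
wrist_force: [-1.5, 0.8, 10.9]
width: 0.196
grip_force: 58.4
```

drive_tool(
  rows=[
    [0.8, 0, 0, -1, 0],
    [0.8, 0, 0, -3, 0],
    [0.8, 0, 0, -3.5, 0],
    [0.8, 0, 0, -3.5, 0],
    [0.8, 0, 0, -3.5, 0],
    [0.8, 0, 0, -3.5, 0],
    [0.8, 0, 0, -3, 0],
    [0.8, 0, 0, -2, 0],
    [0.8, 0, 0, 0, 0],
  ],
)

```text
time: 21.72
tool_pos: [0.4895, -0.3286, 0.2389]
tcp_rot: [[0.28, 0.96, 0.006], [0.96, -0.28, -0.004], [-0.002, 0.007, -1.0]]
wrist_force: [1.0, -0.9, 0.2]
width: 0.2
grip_force: 58.7
```

drive_tool(
  rows=[
    [0.8, 3.54, -1.54, 0, 0],
    [0.8, 3.54, -1.54, 0, 0],
    [0.8, 3.54, -1.54, 0, 0],
    [0.8, 3.54, -1.54, 0, 0],
    [0.8, 3.54, -1.54, 0, 0],
    [0.8, 3.54, -1.54, 0, 0],
    [0.8, 3.54, -1.54, 0, 0],
    [0.8, 3.54, -1.54, 0, 0],
    [0.8, 3.54, -1.54, 0, 0],
    [0.8, 3.54, -1.54, 0, 0],
    [0.8, 3.54, -1.54, 0, 0],
    [0.8, 3.54, -1.54, 0, 0],
  ],
)

```text
time: 22.72
tool_pos: [0.4287, 0.1334, 0.2337]
tcp_rot: [[0.28, 0.96, 0.001], [0.96, -0.28, 0.0], [0.0, 0.0, -1.0]]
wrist_force: [1.7, 0.1, -1.3]
width: 0.196
grip_force: 58.8
```

drive_tool(
  rows=[
    [0.8, 3.54, -1.54, 0, 0],
    [0.8, 3.54, -1.54, 0, 0],
    [0.8, 3.54, -1.54, 0, 0],
    [0.8, 3.54, -1.54, 0, 0],
    [0.8, 0, 0, 0, 0],
    [0.8, 0, 0, 0, 0],
    [0.8, 0, 0, 0, 0],
  ],
)

```text
time: 23.3
tool_pos: [0.4098, 0.2847, 0.2333]
tcp_rot: [[0.279, 0.96, -0.0], [0.96, -0.279, -0.0], [-0.0, -0.0, -1.0]]
wrist_force: [-0.0, -1.0, -0.2]
width: 0.197
grip_force: 58.8
```

```bash
python3 - <<'E'
from h import *
np.set_printoptions(precision=3,suppress=True)
s,im=snap('wrist','w9.png'); dirs(s); print(s['width'])
blobs('wrist',s,im.max(2)<62,.006,300,8000)
h=cv2.cvtColor(im,cv2.COLOR_RGB2HSV)
print('coil');blobs('wrist',s,(h[...,0]<30)&(h[...,1]>120)&(h[...,2]>90),s['tool_pos'][2]+.003,60,4000)
E
```

```text
t 23.3 tcp [0.41  0.285 0.233] xdir 73.79829128477398 ydir -16.20171080347176 j6 2.4608094015524005
0.19693155821946254
px [230.1  15.8] A 976 rect [369.4 483.4] [(82.2, -4.8), (30.0, 85.2)] circ 369.7 485.9 41.2 cen [364.3 485.1]
px [38.7 51.6] A 714 rect [139.9 514.1] [(53.4, -89.4), (26.7, 0.6)] circ 139.7 513.4 28.5 cen [138.2 512.8]
px [94.5 46.7] A 432 rect [199.3 500.8] [(35.0, -7.3), (34.8, 82.7)] circ 198.9 500.9 23.9 cen [202.7 499.3]
px [481.4  49.3] A 680 rect [629.9 372.2] [(9.7, -84.2), (89.8, 5.8)] circ 630.0 371.5 44.9 cen [631.2 372.2]
px [24.5 82.1] A 867 rect [107.1 488.6] [(39.7, -62.3), (50.1, 27.7)] circ 108.4 489.5 28.6 cen [104.3 488.4]
px [208.5 107.5] A 760 rect [305.  403.4] [(42.1, -21.5), (63.2, 68.5)] circ 302.6 402.2 34.5 cen [303.5 400.6]
px [93.9 91.2] A 326 rect [179.2 456.7] [(31.9, -1.1), (17.3, 88.9)] circ 179.3 456.8 16.2 cen [178.6 456.2]
px [181.4 136. ] A 592 rect [260.6 381.8] [(34.9, -0.3), (64.4, 89.7)] circ 255.4 381.6 33.6 cen [258.1 378.5]
px [ 67.1 147.3] A 572 rect [110.3 406.3] [(72.9, -89.5), (24.9, 0.5)] circ 112.3 406.3 36.5 cen [1
[... 316 characters left out ...]
.7 29.3 cen [143.2 382.9]
px [320.4 174. ] A 901 rect [411.8 283.4] [(43.0, -16.2), (42.1, 73.8)] circ 411.5 283.2 22.2 cen [411.7 283.6]
px [ 33.8 196. ] A 356 rect [ 40.7 363.3] [(29.9, -88.5), (29.9, 1.5)] circ 40.1 362.1 18.8 cen [ 38.8 361.3]
px [425.9 203.1] A 556 rect [536.2 205.9] [(34.7, -11.0), (35.4, 79.0)] circ 536.1 206.1 18.3 cen [536.2 206.5]
px [ 23.8 246.7] A 899 rect [-10.3 297.2] [(61.7, -26.5), (64.3, 63.5)] circ -16.8 301.2 39.0 cen [-14.4 300.4]
px [ 45.2 315.3] A 343 rect [-44.  192.1] [(32.5, -82.1), (50.3, 7.9)] circ -44.3 193.9 28.7 cen [-45.6 192.2]
coil
px [373.5  68.9] A 1431 rect [458.2 364.6] [(22.6, -61.2), (23.3, 28.8)] circ 458.3 364.5 11.8 cen [458.3 364.8]
```

drive_tool(
  rows=[
    [0.8, 0, 0.2, 0, 0],
    [0.8, 0, 0, 3.5, 0],
    [0.8, 0, 0, 3.5, 0],
    [0.8, 0, 0, 3.5, 0],
    [0.8, 0, 0, 3.5, 0],
    [0.8, 0, 0, 3, 0],
    [0.8, 0, 0, 2, 0],
    [0.8, 0, 0, 1.5, 0],
    [0.8, 0, 0, 1, 0],
    [0.8, 0, 0, 0.5, 0],
    [0.8, 0, 0, 0.2, 0],
    [0.8, 0, 0, 0, 0],
  ],
)

```text
time: 24.35
tool_pos: [0.4124, 0.2842, 0.0117]
tcp_rot: [[0.28, 0.96, 0.0], [0.96, -0.28, 0.0], [0.0, 0.0, -1.0]]
wrist_force: [-0.7, 0.1, -0.8]
width: 0.202
grip_force: 58.8
```

drive_tool(
  rows=[
    [0.8, 0, 0, 0.1, 0],
    [0.8, 0, 0, 0.05, 0],
    [0.8, 0, 0, 0, 0],
    [0.8, 0, 0, 0, 0],
    [0.8, 0, 0, 0, 0],
  ],
)

```text
time: 24.77
tool_pos: [0.4121, 0.2845, 0.0101]
tcp_rot: [[0.28, 0.96, 0.0], [0.96, -0.28, 0.0], [0.0, 0.0, -1.0]]
wrist_force: [-0.6, 0.1, -0.7]
width: 0.197
grip_force: 58.8
```

drive_tool(
  rows=[
    [0.8, 0, 0, 0.08, 0],
    [0.8, 0, 0, 0.08, 0],
    [0.8, 0, 0, 0, 0],
    [0.8, 0, 0, 0, 0],
  ],
)

```text
time: 25.1
tool_pos: [0.4121, 0.2845, 0.0086]
tcp_rot: [[0.28, 0.96, 0.0], [0.96, -0.28, 0.0], [0.0, 0.0, -1.0]]
wrist_force: [-2.5, -1.5, 9.5]
width: 0.198
grip_force: 59.9
```

Contact at the expected height. Release and rise.

drive_tool(
  rows=[
    [0.5, 0, 0, -0.03, 0],
    [0.2, 0, 0, 0, 0],
    [0.2, 0, 0, 0, 0],
    [0.2, 0, 0, 0, 0],
    [0.2, 0, 0, -0.5, 0],
    [0.2, 0, 0, -1.5, 0],
    [0.2, 0, 0, -3.5, 0],
    [0.2, 0, 0, -3.5, 0],
    [0.2, 0, 0, -3.5, 0],
    [0.2, 0, 0, -3.5, 0],
    [0.2, 0, 0, -3.5, 0],
    [0.2, 0, 0, -3, 0],
  ],
)

```text
time: 26.1
tool_pos: [0.4118, 0.2843, 0.2364]
tcp_rot: [[0.28, 0.96, 0.001], [0.96, -0.28, 0.001], [0.001, 0.001, -1.0]]
wrist_force: [1.3, -0.4, -0.2]
width: 0.397
grip_force: 0.0
```

```bash
python3 - <<'E'
from h import *
np.set_printoptions(precision=3,suppress=True)
s,im=snap('wrist','w10.png'); dirs(s)
h=cv2.cvtColor(im,cv2.COLOR_RGB2HSV)
blobs('wrist',s,(h[...,0]<30)&(h[...,1]>120)&(h[...,2]>90),.012,60,4000)
rel(s,[.586,-.331,.24])
cv2.imwrite('pics/c10.png',cv2.resize(im[100:250,200:500,::-1],(800,400),interpolation=3))
E
```

```text
t 26.1 tcp [0.412 0.284 0.236] xdir 73.75923526961427 ydir -16.24082778186319 j6 2.458356800553966
px [371.   69.9] A 1393 rect [505.5 385.3] [(60.0, -11.9), (60.0, 78.1)] circ 505.3 384.9 30.6 cen [505.4 386.1]
px [318.9 174.4] A 171 rect [412.5 284.6] [(20.7, -16.2), (20.9, 73.8)] circ 412.1 284.0 11.1 cen [412.3 284.1]
shift cm [-54.2   33.93  -0.39]
```

View pics/c10.png

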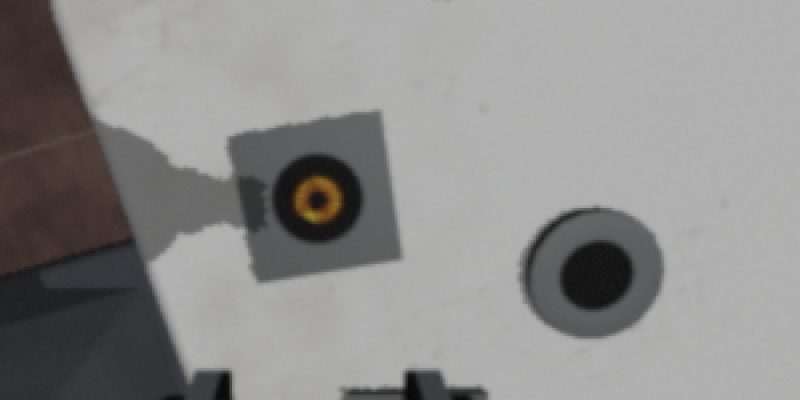

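The coil sits centred in the round pocket (crop (317,200)); the puck pocket is at (597,274). Next, the capacitor.

drive_tool(
  rows=[
    [0.0, -3.2, 2, 0, 0],
    [0.0, -3.2, 2, 0, 0],
    [0.0, -3.2, 2, 0, 0],
    [0.0, -3.2, 2, 0, 0],
    [0.0, -3.2, 2, 0, 0],
    [0.0, -3.2, 2, 0, 0],
    [0.0, -3.2, 2, 0, 0],
    [0.0, -3.2, 2, 0, 0],
    [0.0, -3.2, 2, 0, 0],
    [0.0, -3.2, 2, 0, 0],
    [0.0, -3.2, 2, 0, 0],
    [0.0, -3.2, 2, 0, 0],
  ],
)

```text
time: 27.15
tool_pos: [0.535, -0.1534, 0.2338]
tcp_rot: [[0.28, 0.96, 0.0], [0.96, -0.28, 0.0], [0.0, 0.0, -1.0]]
wrist_force: [1.0, 1.0, -0.2]
width: 0.499
grip_force: 0.0
```

drive_tool(
  rows=[
    [0.0, -3.2, 2, 0, 0],
    [0.0, -3.2, 2, 0, 0],
    [0.0, -3.2, 2, 0, 0],
    [0.0, -3.2, 2, 0, 0],
    [0.0, -3, 1.9, 0, 0],
    [-1, 0, 0, 0, 0],
    [-1, 0, 0, 3, 0],
    [-1, 0, 0, 3, 0],
    [-1, 0, 0, 0, 0],
    [-1, 0, 0, 0, 0],
  ],
)

```text
time: 27.98
tool_pos: [0.5849, -0.3302, 0.173]
tcp_rot: [[0.28, 0.96, -0.003], [0.96, -0.28, 0.002], [0.001, -0.003, -1.0]]
wrist_force: [0.1, -0.5, 1.8]
width: 1.001
grip_force: 0.0
```

```bash
python3 - <<'E'
from h import *
np.set_printoptions(precision=3,suppress=True)
s,im=snap('wrist','w11.png'); dirs(s)
h=cv2.cvtColor(im,cv2.COLOR_RGB2HSV)
u,v=proj('wrist',[.586,-.331,.015],s)[0].astype(int); print(u,v)
m=np.zeros(im.shape[:2],bool); m[v-40:v+40,u-40:u+40]=1
print('px below for z .002/.028')
mm=m&(h[...,1]<190)
blobs('wrist',s,mm,.028,40,4000); blobs('wrist',s,mm,.002,40,4000)
print(proj('wrist',[s['tool_pos']*[1,1,0]+[0,0,.028]],s), cam('wrist',s)[1][:3,3])
cv2.imwrite('pics/c11.png',cv2.resize(im[v-60:v+60,u-80:u+80,::-1],(800,600),interpolation=3))
E
```

```text
t 27.9833 tcp [ 0.585 -0.33   0.173] xdir 73.76090818970003 ydir -16.238972357497705 j6 1.3402795447400155
320 186
px below for z .002/.028
px [321.  187.8] A 225 rect [ 587.2 -329.6] [(15.6, -41.7), (18.8, 48.3)] circ 588.3 -330.4 10.5 cen [ 587.  -329.7]
px [321.  187.8] A 225 rect [ 585.7 -335.6] [(17.0, -41.7), (20.5, 48.3)] circ 586.9 -336.4 11.5 cen [ 585.4 -335.7]
[[319.209 188.826]] [ 0.605 -0.264  0.316]
```

View pics/c11.png

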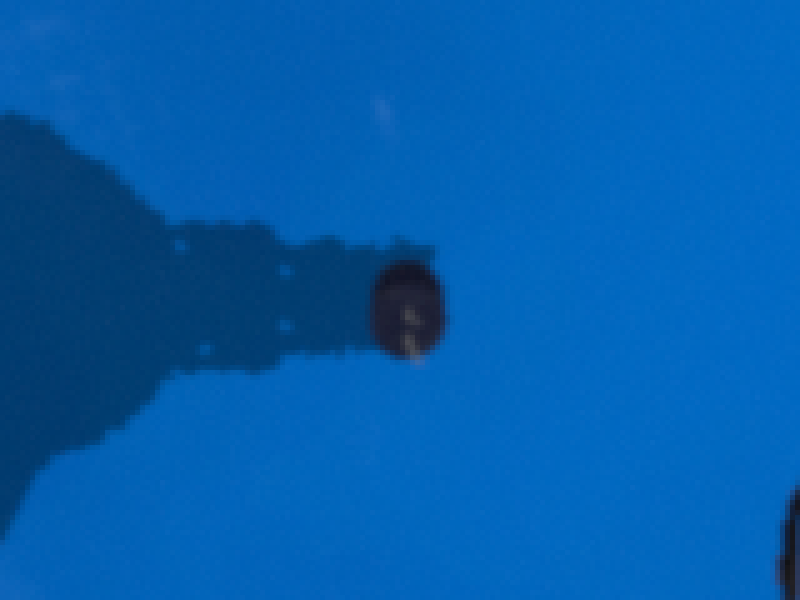

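```bash
python3 - <<'E'
from h import *
s=read_state()
for p,z in (([321.4,190.6],.028),([321.4,185.2],.002)):
    q=pix2plane('wrist',p,z,s)[0]; print(q); rel(s,[q[0],q[1],.020])
E
```

```text
[ 0.58779619 -0.33377437  0.028     ]
shift cm [-0.24  0.27 15.49]
[ 0.58796661 -0.33408268  0.002     ]
shift cm [-0.27  0.29 15.49]
```

The can is upright at (0.588,-0.334), base and top rays agreeing within 0.4 mm. Lower, then close gently.

drive_tool(
  rows=[
    [-1, -0.25, 0.28, 0, 0],
    [-1, 0, 0, 3.5, 0],
    [-1, 0, 0, 3.5, 0],
    [-1, 0, 0, 3.5, 0],
    [-1, 0, 0, 2.5, 0],
    [-1, 0, 0, 1.7, 0],
    [-0.5, 0, 0, 1.2, 0],
    [0, 0, 0, 0, 0],
    [0.2, 0, 0, 0, 0],
    [0.3, 0, 0, 0, 0],
    [0.4, 0, 0, 0, 0],
    [0.45, 0, 0, 0, 0],
  ],
)

```text
time: 29.03
tool_pos: [0.5886, -0.3345, 0.0159]
tcp_rot: [[0.28, 0.96, 0.002], [0.96, -0.28, -0.001], [-0.0, 0.002, -1.0]]
wrist_force: [0.6, 0.3, 0.1]
width: 0.276
grip_force: 0.0
```

drive_tool(
  rows=[
    [0.5, 0, 0, 0, 0],
    [0.54, 0, 0, 0, 0],
    [0.58, 0, 0, 0, 0],
    [0.62, 0, 0, 0, 0],
    [0.66, 0, 0, 0, 0],
    [0.7, 0, 0, 0, 0],
    [0.75, 0, 0, 0, 0],
    [0.8, 0, 0, 0, 0],
    [0.85, 0, 0, 0, 0],
    [0.85, 0, 0, 0, 0],
    [0.85, 0, 0, 0, 0],
  ],
)

```text
time: 29.95
tool_pos: [0.5879, -0.334, 0.0148]
tcp_rot: [[0.28, 0.96, 0.0], [0.96, -0.28, -0.0], [-0.0, 0.0, -1.0]]
wrist_force: [-0.6, 1.1, 5.5]
width: 0.157
grip_force: 58.5
```

drive_tool(
  rows=[
    [0.85, 0, 0, -1, 0],
    [0.85, 0, 0, -3, 0],
    [0.85, 0, 0, -3.5, 0],
    [0.85, 0, 0, -3.5, 0],
    [0.85, 0, 0, -3.5, 0],
    [0.85, 0, 0, -3.5, 0],
    [0.85, 0, 0, -3, 0],
    [0.85, 0, 0, -1.5, 0],
    [0.85, 0, 0, 0, 0],
  ],
)

```text
time: 30.7
tool_pos: [0.5889, -0.3346, 0.2443]
tcp_rot: [[0.28, 0.96, 0.005], [0.96, -0.28, -0.003], [-0.001, 0.006, -1.0]]
wrist_force: [-0.1, 0.6, -0.9]
width: 0.156
grip_force: 58.6
```

drive_tool(
  rows=[
    [0.85, 3.37, -1.34, 0, 0],
    [0.85, 3.37, -1.34, 0, 0],
    [0.85, 3.37, -1.34, 0, 0],
    [0.85, 3.37, -1.34, 0, 0],
    [0.85, 3.37, -1.34, 0, 0],
    [0.85, 3.37, -1.34, 0, 0],
    [0.85, 3.37, -1.34, 0, 0],
    [0.85, 3.37, -1.34, 0, 0],
    [0.85, 3.37, -1.34, 0, 0],
    [0.85, 3.37, -1.34, 0, 0],
    [0.85, 3.37, -1.34, 0, 0],
    [0.85, 3.37, -1.34, 0, 0],
  ],
)

```text
time: 31.7
tool_pos: [0.5457, 0.1009, 0.2392]
tcp_rot: [[0.28, 0.96, -0.001], [0.96, -0.28, -0.0], [-0.0, -0.0, -1.0]]
wrist_force: [0.7, 0.6, -0.1]
width: 0.155
grip_force: 58.7
```

drive_tool(
  rows=[
    [0.85, 3.37, -1.34, 0, 0],
    [0.85, 3.37, -1.34, 0, 0],
    [0.85, 3.37, -1.34, 0, 0],
    [0.85, 0, 0, 0, 0],
    [0.85, 0, 0, 0, 0],
    [0.85, 0, 0, 0, 0],
  ],
)

```text
time: 32.2
tool_pos: [0.536, 0.2073, 0.2391]
tcp_rot: [[0.279, 0.96, -0.001], [0.96, -0.279, -0.0], [-0.001, -0.0, -1.0]]
wrist_force: [0.4, -1.1, -0.1]
width: 0.155
grip_force: 58.7
```

```bash
python3 - <<'E'
from h import *
np.set_printoptions(precision=3,suppress=True)
s,im=snap('wrist','w12.png'); dirs(s); print(s['width'],s['tool_pos'])
u,v=proj('wrist',[.536,.207,.006],s)[0].astype(int)
m=np.zeros(im.shape[:2],bool); m[max(0,v-45):v+45,u-45:u+45]=1
blobs('wrist',s,m&(im.max(2)<62),.006,100,8000); rel(s,[.536,.2075,.02])
u,v=proj('wrist',s['tool_pos'],s)[0].astype(int);print(u,v)
cv2.imwrite('pics/c12.png',cv2.resize(im[130:330,220:420,::-1],(600,600),interpolation=3))
E
```

```text
t 32.2 tcp [0.536 0.207 0.239] xdir 73.79129403311092 ydir -16.2087238467418 j6 2.2229355232089336
0.15511525466905415 [0.536 0.207 0.239]
px [318. 173.] A 616 rect [534.8 207.3] [(36.9, -16.2), (34.7, 73.8)] circ 534.8 207.1 18.7 cen [534.8 207.4]
shift cm [ 0.03  0.01 21.91]
318 251
```

View pics/c12.png

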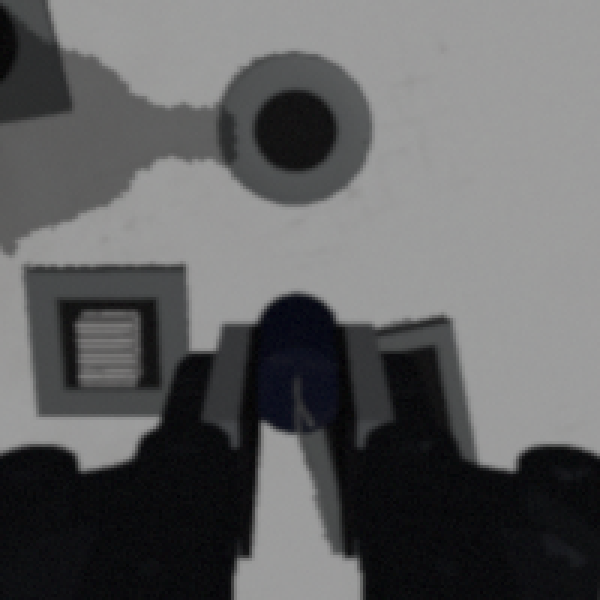

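Can held upright with leads up (crop (297,360)), and the pocket centre (0.535,0.207) is under the tool. Lowering.

drive_tool(
  rows=[
    [0.85, 0, 0, 3.5, 0],
    [0.85, 0, 0, 3.5, 0],
    [0.85, 0, 0, 3.5, 0],
    [0.85, 0, 0, 3.5, 0],
    [0.85, 0, 0, 3, 0],
    [0.85, 0, 0, 2, 0],
    [0.85, 0, 0, 1.5, 0],
    [0.85, 0, 0, 0.8, 0],
    [0.85, 0, 0, 0.4, 0],
    [0.85, 0, 0, 0.1, 0],
    [0.85, 0, 0, 0, 0],
    [0.85, 0, 0, 0, 0],
  ],
)

```text
time: 33.25
tool_pos: [0.5369, 0.2076, 0.0225]
tcp_rot: [[0.28, 0.96, 0.001], [0.96, -0.28, 0.001], [0.001, 0.001, -1.0]]
wrist_force: [-0.6, -0.1, -0.2]
width: 0.153
grip_force: 58.7
```

drive_tool(
  rows=[
    [0.85, 0, 0, 0.1, 0],
    [0.85, 0, 0, 0.05, 0],
    [0.85, 0, 0, 0, 0],
    [0.85, 0, 0, 0, 0],
    [0.85, 0, 0, 0, 0],
  ],
)

```text
time: 33.67
tool_pos: [0.5363, 0.2076, 0.0201]
tcp_rot: [[0.28, 0.96, 0.0], [0.96, -0.28, 0.0], [0.0, 0.0, -1.0]]
wrist_force: [-0.2, 0.1, 0.2]
width: 0.153
grip_force: 58.7
```

drive_tool(
  rows=[
    [0.85, 0, 0, 0.08, 0],
    [0.85, 0, 0, 0.05, 0],
    [0.85, 0, 0, 0, 0],
    [0.85, 0, 0, 0, 0],
  ],
)

```text
time: 34.0
tool_pos: [0.5363, 0.2076, 0.0187]
tcp_rot: [[0.28, 0.96, 0.0], [0.96, -0.28, 0.0], [0.0, 0.0, -1.0]]
wrist_force: [0.2, -0.6, 1.4]
width: 0.153
grip_force: 58.7
```

drive_tool(
  rows=[
    [0.85, 0, 0, 0.03, 0],
    [0.85, 0, 0, 0, 0],
    [0.7, 0, 0, 0, 0],
    [0.66, 0, 0, 0, 0],
    [0.6, 0, 0, 0, 0],
    [0.5, 0, 0, 0, 0],
    [0.3, 0, 0, 0, 0],
    [0.3, 0, 0, 0, 0],
    [0.3, 0, 0, -0.5, 0],
    [0.3, 0, 0, -1, 0],
    [0.3, 0, 0, -2, 0],
    [0.3, 0, 0, -3, 0],
  ],
)

```text
time: 35.0
tool_pos: [0.535, 0.207, 0.0831]
tcp_rot: [[0.28, 0.96, -0.003], [0.96, -0.28, -0.001], [-0.002, -0.003, -1.0]]
wrist_force: [0.2, 1.2, 0.4]
width: 0.346
grip_force: 0.0
```

drive_tool(
  rows=[
    [0.3, 0, 0, -3.5, 0],
    [0.3, 0, 0, -3.5, 0],
    [0.3, 0, 0, -3.5, 0],
    [0.3, 0, 0, -3.5, 0],
    [0.3, 0, 0, -3, 0],
    [0.3, 0, 0, 0, 0],
    [0.3, 0, 0, 0, 0],
  ],
)

```text
time: 35.58
tool_pos: [0.537, 0.2078, 0.256]
tcp_rot: [[0.28, 0.96, 0.004], [0.96, -0.28, 0.001], [0.003, 0.003, -1.0]]
wrist_force: [0.5, 0.3, -0.2]
width: 0.349
grip_force: 0.0
```

```bash
python3 - <<'E'
from h import *
np.set_printoptions(precision=3,suppress=True)
s,im=snap('wrist','w13.png'); dirs(s)
cv2.imwrite('pics/c13.png',cv2.resize(im[20:270,180:500,::-1],(768,600),interpolation=3))
E
```

```text
t 35.5833 tcp [0.537 0.208 0.256] xdir 73.76079382884375 ydir -16.239670840607516 j6 2.223481528608636
```

View pics/c13.png

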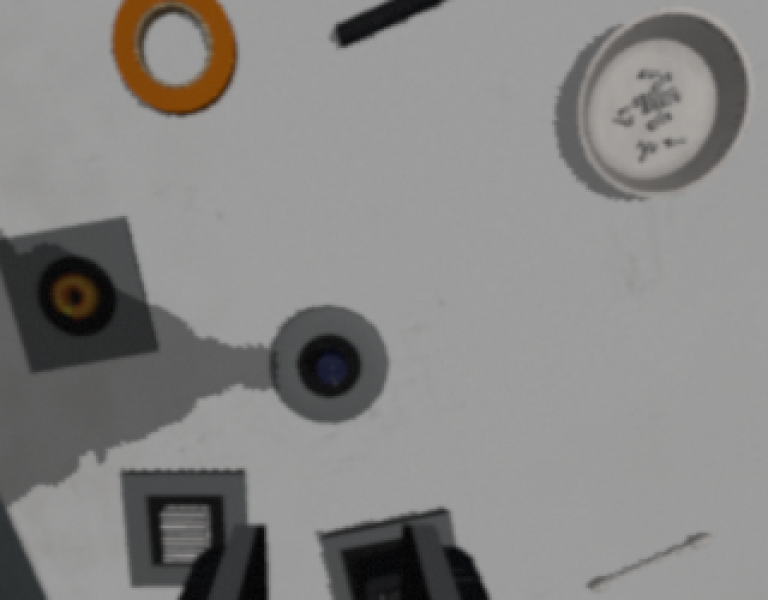

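The capacitor stands in the puck pocket (crop (332,368)) and the coil and sink are in place. The tape is untouched. Handing in.

```bash
python3 -c "
from h import *
print(manip.finish_job())"
```

```text
the job is handed in; nothing more can be done
None
```

All four parts are down in their own tray pockets, the capacitor upright with its wires up; the screwdriver and tape were never touched, and the job was handed in at about 36 s with no verdict returned.

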